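# Check the clasps on the willow cases

## Robot

A 7-joint arm with a two-finger parallel gripper is mounted at the origin on the work surface. World frame = base frame: x ahead of the robot, y to its left, z up, the work surface at z = 0. Lengths are in m, angles in rad, forces in N, time in s.
With the tool pointing down it reaches from about 0.425 to 0.975 m from the base axis. Payload 16.7 kg.
Tool frame: the origin (TCP) lies between the finger pads; the fingertips stand 11 mm ahead of it and the grasp point (between the pads) lies 8 mm behind it; z points along the fingers, y is the line along which they close (so a half turn about z gives the same grasp; the last joint's range is limited). The gripper opens to 85 mm and grips with 20 to 120 N. Pads are 22 mm wide; open, the fingers measure 114 mm over their backs; the gripper's body (76 mm by 85 mm) begins 54 mm behind the grasp point. The pads swing forward as they close: fully open they stand 13 mm farther back than shut.
Start: joints at [-1.321, 0.426, 0.074, 1.606, -0.034, 1.111, -0.067], TCP at [0.262, 0.622, 0.209] pointing down, gripper open.
Joint ranges: [-2.85, 2.85], [-0.5, 2.14], [-1.23, 1.37], [0.21, 2.46], [-1.02, 4.16], [0.16, 2.05], [-2.73, 2.73]. Speed limits (rad/s): [1.89, 1.89, 2.39, 2.39, 3.01, 3.01, 3.01].

## Interface

Orientations are given as a rotation vector (axis times angle).
In Python, from bench import manip, get_image, camera_params gives the robot as it stands. The module is installed in compiled form; this text tells all that it offers.
- The arm moves only by the tool play_rows, never from a script. Its arguments are lists of equal length, an entry for each row: "offset": the shift along the tool's x, y, z in mm, a list of three; "rot": the turn, a rotation vector about the tool's x, y, z in rad, a list of three; "claw": the opening, from 0 (shut) to 1 (fully open). A call has 1 to 12 rows; each row is the pose to reach, as a shift and turn from the pose commanded when the call began, along the tool's axes at that moment; what a row does not reach only later rows make up. A row lasts 1/10 s, in which the tool goes at most 50 mm and 8.59 degrees, less where a joint would pass 70% of its speed; a pose out of reach is approached as far as the arm can. A call with a gripper value outside its range is refused whole. The fingers move at their own pace and stop on an object; the grip force is fixed at half the most. Time passes only in rows, so rows that repeat a pose let the fingers close. It gives the time, the measured TCP pose, the force, the opening and the grip force at its end, in the units of the state.
- manip.read_state(): the state, without advancing time (a new reading comes with each control period).
- get_image(name): name is "scene" or "top"; returns (picture, depth): 420x560x3 uint8, red, green, blue; 420x560 float32, m along the optical axis (not along the pixel's ray), 0 where there is no reading.
- camera_params(name): a dict with "fx", "fy", "cx", "cy" (pixels), "xyz" and "attitude" of the camera in the world. Camera axes: x right, y down, z forward; pixel columns grow to the right and rows downward; lengths in m; the calibration is good to about 2 mm. A picture is of the moment at which its call begins. camera_params takes no time and is no camera call.
- manip.hand_in(): hands the job in; it is judged then, once.
The state is a dict: "time": time; "q": joint angles; "joint_vel": joint speeds; "joint_efforts": joint torques, N m; "ee_pos": TCP position; "tool_rot": TCP orientation; "ft_force": force on the tool from outside, world axes, zero at the start; "torque": the same for the moment, N m; "width": finger opening in m; "finger_force": force on a finger pad.
Only numpy, scipy, OpenCV 4.12 (cv2) and the standard library are available. Lean on these libraries where they do the work, as an engineer would, in place of code of your own. Each camera call takes 0.05 s, during which the arm holds its last target. There are 200 camera calls.

## Task

Working from the robot's left to its right, tug the lid of each of the three willow cases upward by its knob to find out whether its clasp is holding. Where a lid lifts, let it down again and press its clasp until it snaps shut; never swing a lid wide open. Leave every case shut and clasped, and the things around the stand where they are.

Things in the scene. Friction and masses are not known exactly. Their poses are not given: they have to be found in the camera images.
- stand: Fixed wooden display stand, 600 mm wide (y), with three woven cases side by side, 185 mm apart along y, on a board that rises away from the robot at 32 degrees (0.56 rad). Origin on the table under the middle case; z up, x away from the robot, y to its left.
- shelf_edge (a point): Middle of the lower front edge of the stand's top shelf (small baskets on it), 315 mm above the table. The shelf runs 155 mm back from here over the rear of the cases, with an upright at each end. Its edge is about 30 mm beyond the knobs, so reach them with the tool leaning, fingers pointing down and away from the robot, square to the lids.
- knob_left (a point): Centre of the dark round knob on the left lid (left: the robot's left). Head 26 mm across, 16 mm tall, on a 12 mm stem; 26 mm above the lid's top; the knob's top is 10 mm higher. Axes: z square out of the lid, x up the slope to its hinge, y along the hinge. Lid 150 x 150 mm; knob 110 mm from the hinge, 40 mm from the lid's front edge.
- pad_left (a point): Middle of the top of the left clasp's brass press plate, 40 (y) x 34 (x) x 4 mm, on the lid's lower front edge, 23 mm beyond it; 7 mm above the lid's top when snapped. z square out of the plate, y along the edge. Pressed here square to the lid, towards it, with shut fingers, it goes down 7 mm with about 6 N, snaps and meets a firm stop.
- hinge_left (a point): Middle of the hinge line of the left lid, on its upper rear edge at the lid's lower face (lid 10 mm thick). Axes as for the knob; they turn with the lid.
- lid_left (a joint): Angle of the left lid, rad: 0 shut, grows as it is lifted; it falls shut by its weight (about 250 g). With the clasp snapped it lifts by only about 0.03 rad (3 mm at the knob) before the clasp holds it firmly; unlatched, it goes on rising.
- clasp_left (a joint): Angle of the left clasp, rad: 0 snapped (hook under the catch on the case's front, if the lid is shut), 0.35 unlatched (plate about 7 mm proud). An over-centre spring throws it to one end or the other from 0.105. Any of the three may start unlatched.
- knob_middle (a point): Centre of the dark round knob on the middle lid (left: the robot's left). Head 26 mm across, 16 mm tall, on a 12 mm stem; 26 mm above the lid's top; the knob's top is 10 mm higher. Axes: z square out of the lid, x up the slope to its hinge, y along the hinge. Lid 150 x 150 mm; knob 110 mm from the hinge, 40 mm from the lid's front edge.
- pad_middle (a point): Middle of the top of the middle clasp's brass press plate, 40 (y) x 34 (x) x 4 mm, on the lid's lower front edge, 23 mm beyond it; 7 mm above the lid's top when snapped. z square out of the plate, y along the edge. Pressed here square to the lid, towards it, with shut fingers, it goes down 7 mm with about 6 N, snaps and meets a firm stop.
- hinge_middle (a point): Middle of the hinge line of the middle lid, on its upper rear edge at the lid's lower face (lid 10 mm thick). Axes as for the knob; they turn with the lid.
- lid_middle (a joint): Angle of the middle lid, rad: 0 shut, grows as it is lifted; it falls shut by its weight (about 250 g). With the clasp snapped it lifts by only about 0.03 rad (3 mm at the knob) before the clasp holds it firmly; unlatched, it goes on rising.
- clasp_middle (a joint): Angle of the middle clasp, rad: 0 snapped (hook under the catch on the case's front, if the lid is shut), 0.35 unlatched (plate about 7 mm proud). An over-centre spring throws it to one end or the other from 0.105. Any of the three may start unlatched.
- knob_right (a point): Centre of the dark round knob on the right lid (left: the robot's left). Head 26 mm across, 16 mm tall, on a 12 mm stem; 26 mm above the lid's top; the knob's top is 10 mm higher. Axes: z square out of the lid, x up the slope to its hinge, y along the hinge. Lid 150 x 150 mm; knob 110 mm from the hinge, 40 mm from the lid's front edge.
- pad_right (a point): Middle of the top of the right clasp's brass press plate, 40 (y) x 34 (x) x 4 mm, on the lid's lower front edge, 23 mm beyond it; 7 mm above the lid's top when snapped. z square out of the plate, y along the edge. Pressed here square to the lid, towards it, with shut fingers, it goes down 7 mm with about 6 N, snaps and meets a firm stop.
- hinge_right (a point): Middle of the hinge line of the right lid, on its upper rear edge at the lid's lower face (lid 10 mm thick). Axes as for the knob; they turn with the lid.
- lid_right (a joint): Angle of the right lid, rad: 0 shut, grows as it is lifted; it falls shut by its weight (about 250 g). With the clasp snapped it lifts by only about 0.03 rad (3 mm at the knob) before the clasp holds it firmly; unlatched, it goes on rising.
- clasp_right (a joint): Angle of the right clasp, rad: 0 snapped (hook under the catch on the case's front, if the lid is shut), 0.35 unlatched (plate about 7 mm proud). An over-centre spring throws it to one end or the other from 0.105. Any of the three may start unlatched.
- mallet: Hammer lying on the table in front of the stand, a bystander. Origin under its middle, handle towards its -x.
- bowl: Small willow bowl, 100 mm across, 50 mm tall, a bystander. Origin at the centre of its underside.
- varnish_mid (a point): Amber jar of varnish, 60 mm across, 90 mm tall, a bystander. This point is at its middle, half-way up; z up.

How it is judged:
By the outcome, as a careful person would: the job done as asked, in the order asked, and still so for the second after the job is handed in, with the robot touching nothing.
It also fails if it takes over 58 s, if anything falls off the work surface, if the arm or the gripper's body presses on something with over 40 N, if the wrist force passes 120 N, or if a joint passes its speed limit or range.

## Working session

There is one attempt and no reset: what is moved stays moved. The work goes in short steps, Python scripts to look and compute and a tool call to move; the robot and the scene stay as the last step left them, time stands still between calls to the robot, and variables do not carry over. Pictures are saved under pics/ and viewed, at most 10 in all, crops included, and the job is handed in when it is done.

Besides the shell and the picture viewer there is one more tool, called after "Call:" by a JSON object that holds its "name" and its "arguments". play_rows: Moves the arm, as the interface text tells. Its arguments: {"type":"object","properties":{"offset":{"type":"array"},"rot":{"type":"array"},"claw":{"type":"array"}},"required":["offset","rot","claw"]}

```bash
mkdir -p pics
python3 - <<'E'
from bench import manip,get_image,camera_params
import cv2,numpy as np
print(manip.read_state())
for n in("scene","top"):
    p,d=get_image(n);cv2.imwrite(f"pics/{n}0.png",p[:,:,::-1]);np.save(f"{n}0.npy",d);print(camera_params(n))
E
```

```text
{'time': 0.0, 'q': array([-1.3215005 ,  0.42673964,  0.07385095,  1.60661462, -0.0340929 ,
        1.11079881, -0.0671246 ]), 'joint_vel': array([ 0.00117805, -0.0010231 ,  0.00021993,  0.00204172, -0.00075424,
        0.00057008,  0.00050996]), 'joint_efforts': array([ 1.27547715e-03, -9.49843597e+01,  3.76143560e+00, -4.63547945e+01,
        1.91483041e-02,  1.01107755e-02, -1.24135011e-05]), 'ee_pos': array([0.26196852, 0.6216121 , 0.20780217]), 'tool_rot': array([-6.22335433e-01, -3.07917534e+00,  2.02887523e-03]), 'ft_force': array([ 0.17524319, -0.05464339,  0.29815339]), 'torque': array([-0.00737977, -0.01062038, -0.03855597]), 'finger_force': 0.0, 'width': 0.08515867865653551}
{'fx': 470.487203834026, 'fy': 470.487203834026, 'cx': 284.41236826319573, 'cy': 213.15518346412298, 'xyz': array([-0.1373765 , -0.52075958,  1.19823854]), 'attitude': array([-2.21521421,  1.09238937, -0.42888014])}
{'fx': 506.5761761527376, 'fy': 506.5761761527376, 'cx': 289.38874647329493, 'cy': 207.31469375364819, 'xyz': array([ 3.07401107e-01, -1.46152891e-03,  1.90602233e+00]), 'attitude': array([-2.172108  ,  2.11086194, -0.15853734])}
```

View pics/scene0.png

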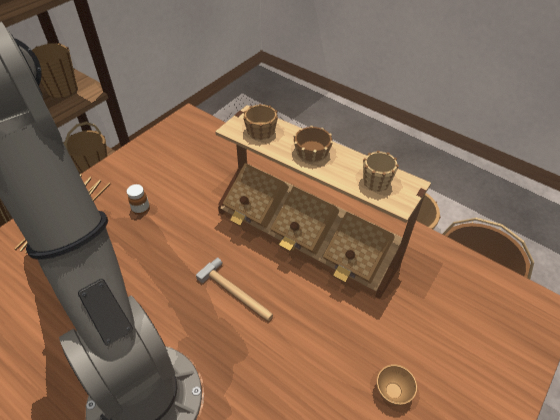

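View pics/top0.png

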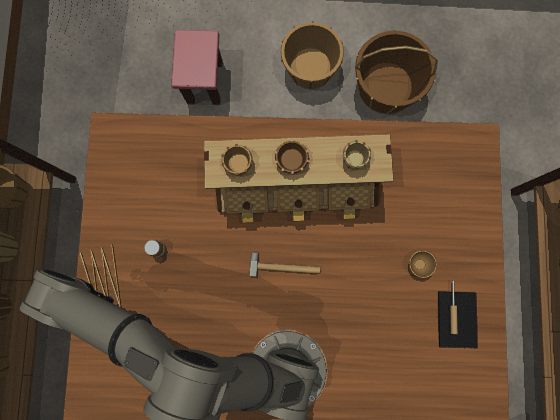

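Scene view: knobs near (244,200), (294,227), (350,255); brass plates near (238,220), (288,244), (342,274); mallet (235,290), jar (138,199), bowl (396,385). Top view: knobs (247,206), (298,203), (349,201).

```bash
cat > h.py <<'E'
import numpy as np,cv2
from scipy.spatial.transform import Rotation as R
from bench import manip,get_image,camera_params
def cloud(n,d):
    c=camera_params(n);v,u=np.mgrid[:d.shape[0],:d.shape[1]]
    P=np.dstack([(u-c['cx'])/c['fx']*d,(v-c['cy'])/c['fy']*d,d])
    return P@R.from_rotvec(c['attitude']).as_matrix().T+c['xyz']
E
python3 - <<'E'
from h import *
for n,K,Pd in(("scene",[(244,200),(294,227),(350,255)],[(238,220),(288,244),(342,274)]),("top",[(247,206),(298,203),(349,201)],[(248,217),(299,215),(350,213)])):
    d=np.load(n+"0.npy");P=cloud(n,d);im=cv2.imread(f"pics/{n}0.png")
    hsv=cv2.cvtColor(im,cv2.COLOR_BGR2HSV)
    for k in K:
        s=np.s_[k[1]-7:k[1]+8,k[0]-7:k[0]+8]
        m=(hsv[s][...,2]<60)
        q=P[s]; print(n,'knob',k,m.sum(),np.median(q[m],0).round(4),P[k[1],k[0]].round(4), hsv[k[1],k[0]])
    for k in Pd:
        s=np.s_[k[1]-10:k[1]+11,k[0]-12:k[0]+13]
        m=(hsv[s][...,2]>150)&(hsv[s][...,1]>110)
        q=P[s][m]; print(n,'pad',k,m.sum(),np.median(q,0).round(4),P[k[1],k[0]].round(4),hsv[k[1],k[0]])
d=np.load("scene0.npy");print('shelf',[cloud("scene",d)[v,u].round(3) for u,v in((230,133),(318,175),(412,203))])
im=cv2.imread("pics/scene0.png")[165:305,205:415];a=cv2.resize(im,None,fx=3.5,fy=3.5,interpolation=cv2.INTER_CUBIC)
cv2.imwrite("pics/crop.png",a)
E
```

```text
scene knob (244, 200) 4 [0.5736 0.1507 0.1332] [0.5774 0.1576 0.1387] [ 11 138  72]
scene knob (294, 227) 5 [ 0.5865 -0.0354  0.1372] [ 0.5864 -0.0262  0.137 ] [ 10 133  69]
scene knob (350, 255) 3 [ 0.5944 -0.2112  0.1325] [ 0.6007 -0.2096  0.1372] [ 12 128  72]
scene pad (238, 220) 64 [0.5369 0.1574 0.0824] [0.5387 0.1527 0.0836] [ 19 138 196]
scene pad (288, 244) 82 [ 0.549  -0.0248  0.0909] [ 0.5542 -0.0295  0.0912] [ 21 134 230]
scene pad (342, 274) 88 [ 0.5616 -0.21    0.0824] [ 0.5645 -0.2126  0.0883] [ 19 137 196]
top knob (247, 206) 54 [0.5787 0.1609 0.138 ] [0.5749 0.1566 0.1468] [ 12 160  43]
top knob (298, 203) 51 [ 0.5907 -0.0224  0.1362] [ 0.5907 -0.0222  0.1465] [ 13 162  41]
top knob (349, 201) 52 [ 0.6036 -0.2064  0.1369] [ 0.6049 -0.2028  0.1351] [ 10 157  39]
top pad (248, 217) 0 [nan nan nan] [0.544  0.1569 0.0853] [ 21 142  88]
top pad (299, 215) 47 [ 0.5458 -0.0245  0.09  ] [ 0.556  -0.0277  0.0897] [ 20 151 115]
top pad (350, 213) 1 [ 0.5623 -0.1916  0.0778] [ 0.5685 -0.212   0.0901] [ 21 141 101]
shelf [array([0.625, 0.238, 0.328]), array([ 0.638, -0.06 ,  0.329]), array([ 0.702, -0.303,  0.327])]
  return _methods._mean(a, axis=axis, dtype=dtype,
  ret = um.true_divide(
```

View pics/crop.png

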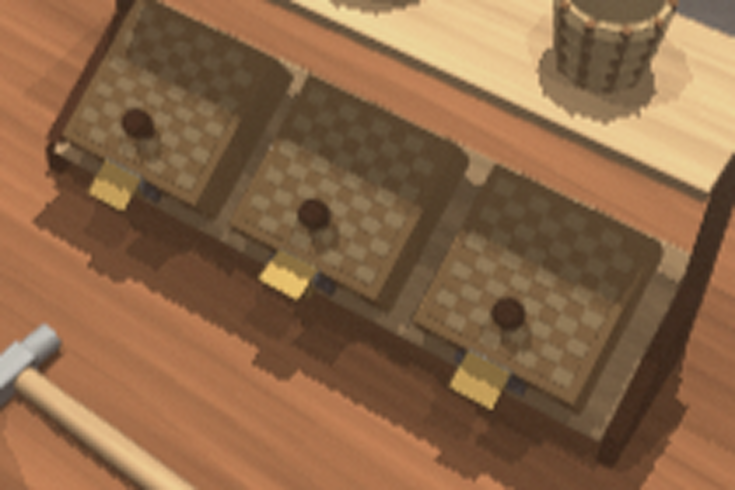

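```bash
cat > fit.py <<'E'
from h import *
yaw=0.0727
def frame(yaw,sl=0.5585):
    x0=np.array([np.cos(yaw),np.sin(yaw),0]);y=np.array([-np.sin(yaw),np.cos(yaw),0])
    x=np.cos(sl)*x0+np.array([0,0,np.sin(sl)]);z=np.cross(x,y);return np.c_[x,y,z]
if __name__=="__main__":
    F=frame(yaw);g=[(.5774,.159,.138),(.590,-.024,.138),(.603,-.207,.138)]
    for n in("scene","top"):
        Q=cloud(n,np.load(n+"0.npy")).reshape(-1,3);Q=Q[np.isfinite(Q).all(1)]
        for k in g:
            L=(Q-k)@F   # relative to nominal knob centre
            lid=L[(abs(L[:,1])<.06)&(L[:,0]<.05)&(L[:,0]>-.035)&(abs(L[:,2]+.026)<.012)]
            lid=lid[np.hypot(lid[:,0],lid[:,1])>.025]
            A=np.c_[lid[:,:2],np.ones(len(lid))];c,*_=np.linalg.lstsq(A,lid[:,2],rcond=None)
            r=lid[:,2]-A@c;ok=abs(r)<.004;c,*_=np.linalg.lstsq(A[ok],lid[ok,2],rcond=None)
            h=L[:,2]-L[:,:2]@c[:2]-c[2]
            kn=(np.hypot(L[:,0],L[:,1])<.025)&(h>.018)&(h<.045)
            pd=(abs(L[:,1])<.03)&(L[:,0]<-.040)&(L[:,0]>-.10)&(h>.001)&(h<.03)
            print(n,'tilt',c.round(4),ok.sum(),'knob',kn.sum(),L[kn].mean(0).round(4),h[kn].max().round(4),
              L[kn,0].min().round(3),L[kn,0].max().round(3),L[kn,1].min().round(3),L[kn,1].max().round(3))
            p=L[pd];hp=h[pd]
            print('  pad',pd.sum(),p.min(0).round(3),p.max(0).round(3),'h by x',[(x,np.median(hp[abs(p[:,0]-x)<.003]).round(4)) for x in(-.055,-.06,-.065,-.07,-.075)])
E
python3 fit.py
```

```text
scene tilt [ 0.007  -0.0034 -0.0311] 630 knob 60 [-0.0007 -0.0011  0.0008] 0.0403 -0.012 0.012 -0.012 0.015
  pad 119 [-0.074 -0.018 -0.03 ] [-0.041  0.022 -0.02 ] h by x [(-0.055, np.float64(0.0061)), (-0.06, np.float64(0.0073)), (-0.065, np.float64(0.0058)), (-0.07, np.float64(0.0064)), (-0.075, np.float64(0.0063))]
scene tilt [ 0.0004 -0.0058 -0.0307] 743 knob 65 [-0.0008 -0.0009  0.0014] 0.0376 -0.013 0.013 -0.013 0.012
  pad 135 [-0.07  -0.024 -0.029] [-0.04   0.022 -0.009] h by x [(-0.055, np.float64(0.0115)), (-0.06, np.float64(0.0128)), (-0.065, np.float64(0.0144)), (-0.07, np.float64(0.0154)), (-0.075, np.float64(nan))]
scene tilt [ 0.013  -0.0071 -0.0304] 845 knob 71 [-0.0015 -0.0021  0.0024] 0.0405 -0.014 0.011 -0.014 0.012
  pad 173 [-0.075 -0.021 -0.03 ] [-0.04   0.025 -0.018] h by x [(-0.055, np.float64(0.0065)), (-0.06, np.float64(0.0072)), (-0.065, np.float64(0.006)), (-0.07, np.float64(0.0071)), (-0.075, np.float64(0.0065))]
top tilt [-0.0065 -0.0002 -0.0308] 416 knob 43 [0.0006 0.0023 0.0004] 0.0429 -0.015 0.012 -0.009 0.013
  pad 75 [-0.075 -0.017 -0.029] [-0.041  0.023 -0.016] h by x [(-0.055, np.float64(0.0059)), (-0.06, np.float64(0.0059)), (-0.065, np.float64(0.0051)), (-0.07, np.float64(0.0036)), (-0.075, np.float64(0.0038))]
top tilt [ 0.0052 -0.0028 -0.0307] 388 knob 43 [-0.0001  0.001   0.0003] 0.0418 -0.015 0.011 -0.009 0.012
  pad 99 [-0.075 -0.016 -0.03 ] [-0.04   0.021 -0.008] h by x [(-0.055, np.float64(0.009)), (-0.06, np.float64(0.0104)), (-0.065, np.float64(0.014)), (-0.07, np.float64(0.0133)), (-0.075, np.float64(0.0101))]
top tilt [-0.0034 -0.006  -0.0303] 394 knob 45 [-0.0006  0.0007  0.0011] 0.0433 -0.015 0.01 -0.011 0.012
  pad 85 [-0.078 -0.018 -0.029] [-0.04   0.019 -0.016] h by x [(-0.055, np.float64(0.0057)), (-0.06, np.float64(0.0063)), (-0.065, np.float64(0.0063)), (-0.07, np.float64(0.0062)), (-0.075, np.float64(0.0046))]
  return _methods._mean(a, axis=axis, dtype=dtype,
  ret = ret.dtype.type(ret / rcount)
```

```bash
cat > go.py <<'E'
# usage: go.py case x y z  -> TCP target in knob frame (mm, from knob centre, z out of lid); prints shift/turn from the measured pose
import sys
from h import *
from fit import frame
F=frame(.0727)
K={'l':(.5774,.159,.138),'m':(.590,-.024,.138),'r':(.603,-.207,.138)}
Rt=np.c_[-F[:,0],F[:,1],-F[:,2]]
def knob(c): return np.array(K[c])+F@[-.0005,0,-.0048]
s=manip.read_state();Rm=R.from_rotvec(s['tool_rot'])
for i in range(1,len(sys.argv),4):
    c=sys.argv[i];t=knob(c)+F@(np.array([float(a) for a in sys.argv[i+1:i+4]])/1e3)
    print(c,t.round(4),'shift',(Rm.inv().apply(t-s['ee_pos'])*1e3).round(1),'turn',(Rm.inv()*R.from_matrix(Rt)).as_rotvec().round(3))
print('t',s['time'],'q',s['q'].round(2),'in knob frame',(((s['ee_pos']-knob(sys.argv[1]))@F)*1e3).round(1),'w',round(s['width'],4))
E
python3 go.py l 0 0 100 l 0 0 140
```

```text
l [0.5267 0.1553 0.2185] shift [-425.  -327.   -10.2] turn [-0.133 -0.548 -0.459]
l [0.5055 0.1538 0.2524] shift [-406.1 -336.7  -44.1] turn [-0.133 -0.548 -0.459]
t 0.1 q [-1.32  0.43  0.07  1.61 -0.03  1.11 -0.07] in knob frame [-200.8  484.4  212.9] w 0.0853
```

Call:
{"name": "play_rows", "arguments": {"offset": [[0,0,-50],[0,0,-100],[-40,-30,-100],[-80,-62,-100],[-120,-95,-100],[-160,-130,-100],[-200,-165,-100],[-240,-198,-100],[-280,-230,-100],[-320,-265,-90],[-360,-300,-70],[-406,-337,-50]], "rot": [[0,0,0],[0,0,0],[0,0,0],[-0.01,-0.06,-0.05],[-0.03,-0.12,-0.1],[-0.05,-0.2,-0.17],[-0.07,-0.27,-0.23],[-0.08,-0.33,-0.28],[-0.1,-0.4,-0.33],[-0.11,-0.45,-0.38],[-0.12,-0.5,-0.42],[-0.133,-0.548,-0.459]], "claw": [0.65,0.65,0.65,0.65,0.65,0.65,0.65,0.65,0.65,0.65,0.65,0.65]}}

```text
time: 1.3
ee_pos: [0.49, 0.1818, 0.2694]
tool_rot: [-0.097, 2.579, 0.03]
ft_force: [2.9, 0.6, -0.3]
width: 0.0553
finger_force: 0.0
```

```bash
python3 go.py l 0 0 60 l 0 0 140
```

```text
l [0.5478 0.1568 0.1845] shift [ -2.1 -29.4 101.5] turn [0.003 0.002 0.001]
l [0.5055 0.1538 0.2524] shift [ -2.3 -29.2  21.5] turn [0.003 0.002 0.001]
t 1.3 q [-1.05 -0.19  0.31  2.29  0.65  0.68  0.47] in knob frame [ -2.4  29.1 161.6] w 0.0553
```

Call:
{"name": "play_rows", "arguments": {"offset": [[0,0,0],[0,0,0],[0,0,0]], "rot": [[0,0,0],[0,0,0],[0,0,0]], "claw": [0.65,0.65,0.65]}}

```text
time: 1.6
ee_pos: [0.4899, 0.1843, 0.2702]
tool_rot: [-0.094, 2.581, 0.03]
ft_force: [0.7, 0.4, -0.9]
width: 0.0554
finger_force: 0.0
```

```bash
python3 go.py l 0 0 60 l 0 0 -5
```

```text
l [0.5478 0.1568 0.1845] shift [ -1.9 -31.8 102.1] turn [ 0.002  0.001 -0.   ]
l [0.5822 0.1593 0.1294] shift [ -1.8 -31.9 167.1] turn [ 0.002  0.001 -0.   ]
t 1.6 q [-1.05 -0.19  0.31  2.28  0.65  0.68  0.47] in knob frame [ -1.9  31.6 162.2] w 0.0554
```

Call:
{"name": "play_rows", "arguments": {"offset": [[-2,-16,35],[-2,-32,70],[-2,-32,102],[-2,-32,127],[-2,-32,147],[-2,-32,160],[-2,-32,167],[-2,-32,167],[-2,-32,167]], "rot": [[0,0,0],[0,0,0],[0,0,0],[0,0,0],[0,0,0],[0,0,0],[0,0,0],[0,0,0],[0,0,0]], "claw": [0.65,0.65,0.65,0.65,0.65,0.65,0.65,0.65,0.65]}}

```text
time: 2.5
ee_pos: [0.5822, 0.1586, 0.1295]
tool_rot: [-0.094, 2.581, 0.029]
ft_force: [0.6, -0.6, 0.7]
width: 0.0552
finger_force: 0.0
```

```bash
python3 go.py l 0 0 -5
python3 - <<'E'
from h import *
p,d=get_image("scene");cv2.imwrite("pics/c1.png",cv2.resize(p[130:290,180:390,::-1],None,fx=3.5,fy=3.5))
E
```

```text
l [0.5822 0.1593 0.1294] shift [0.  0.7 0.1] turn [ 0.001  0.001 -0.   ]
t 2.5 q [-0.93  0.21  0.47  2.31  0.76  0.18  0.43] in knob frame [ 0.  -0.7 -4.9] w 0.0552
```

View pics/c1.png

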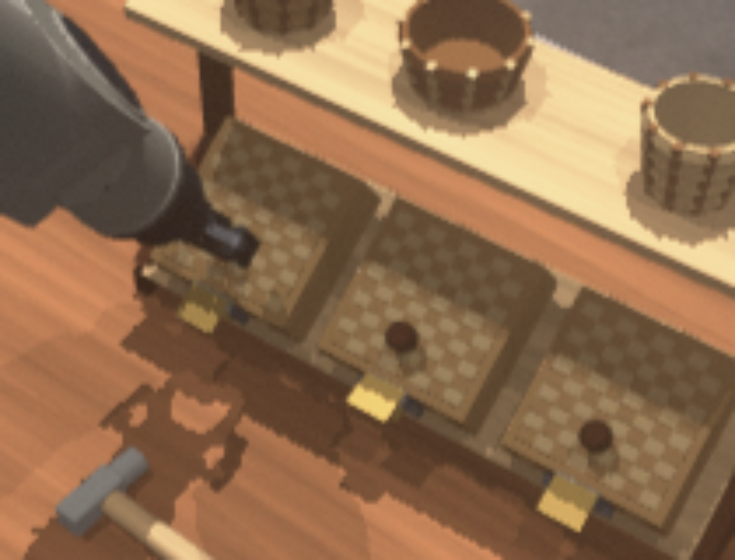

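The gripper straddles the left knob (hidden by the fingers near (225,245)). Closing now.

Call:
{"name": "play_rows", "arguments": {"offset": [[0,0,0],[0,0,0],[0,0,0],[0,0,0],[0,0,0],[0,0,0]], "rot": [[0,0,0],[0,0,0],[0,0,0],[0,0,0],[0,0,0],[0,0,0]], "claw": [0.2,0.2,0.2,0.2,0.2,0.2]}}

```text
time: 3.15
ee_pos: [0.5821, 0.1581, 0.1291]
tool_rot: [-0.094, 2.581, 0.029]
ft_force: [-0.0, 0.1, 0.7]
width: 0.0173
finger_force: 0.0
```

Run:
```python
from h import *
p,d=get_image("scene");q,e=get_image("top")
a=cv2.resize(p[165:245,200:300,::-1],None,fx=5,fy=5,interpolation=cv2.INTER_CUBIC);b=cv2.resize(q[160:240,200:260,::-1],None,fx=5,fy=5,interpolation=cv2.INTER_CUBIC)
cv2.imwrite("pics/c2.png",np.hstack([a,b]));print(manip.read_state()['width'])
```

```text
0.01710889596680515
```

View pics/c2.png

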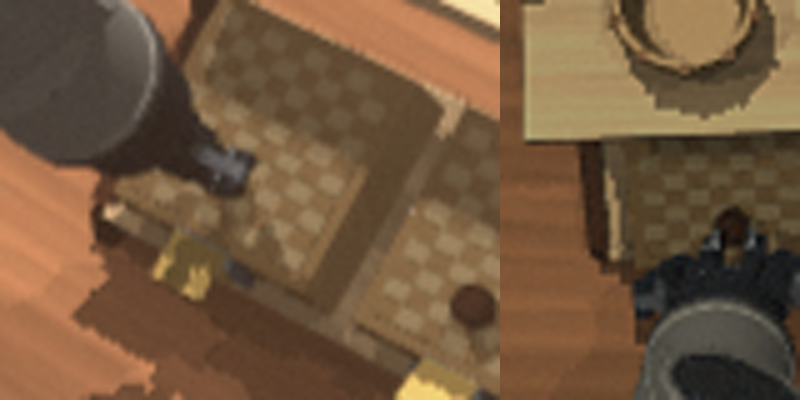

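Run:
```python
from h import *
from fit import frame
F=frame(.0727);k=np.array((.5774,.159,.138))+F@[-.0005,0,-.0048]
for n in("top","scene"):
    p,d=get_image(n);L=(cloud(n,d)-k)@F*1e3
    m=(abs(L[...,1])<40)&(abs(L[...,0])<45)&(L[...,2]>-15)&(L[...,2]<90)
    v,u=np.nonzero(m)
    for a,b in zip(L[m][::3 if n=="scene" else 1],p[m][::3 if n=="scene" else 1]):
        if a[2]<45: print(n,a.round(0).astype(int),b)
```

```text
top [ 44 -11 -15] [88 74 52]
top [10  6 -7] [34 23 22]
top [12  2 -2] [35 22 18]
top [10 -2 -5] [38 29 26]
top [ 8 12 -2] [52 41 30]
top [10  9  2] [33 21 13]
top [11  5  5] [40 24 19]
top [14  1 14] [35 26 20]
top [12 -2  7] [35 21 19]
top [10 -6  3] [33 23 20]
top [ 9 12  8] [48 34 27]
top [7 9 5] [45 33 23]
top [6 5 3] [41 30 22]
top [6 2 3] [42 29 22]
top [11 -3 14] [38 23 20]
top [11 -6 15] [29 19 11]
top [ 6 -9  3] [39 30 21]
top [ 5 12  8] [39 32 28]
top [3 9 5] [43 31 23]
top [ 6  5 10] [43 29 24]
top [2 2 2] [43 26 18]
top [ 6 -2 12] [43 31 20]
top [ 2 -5  4] [38 26 20]
top [ 3 -9  7] [39 28 21]
top [ 9 11 26] [64 68 65]
top [10  7 30] [16 16 13]
top [ 2  5 10] [33 22 19]
top [-1  2  3] [43 28 21]
top [ 0 -2  7] [44 30 25]
top [ 1 -5  9] [36 24 21]
top [ 10 -11  31] [34 34 36]
top [  6 -13  21] [64 67 65]
top [  3 -16  14] [57 52 42]
top [ 6 18 27] [45 41 33]
top [ 7 14 29] [63 62 58]
top [ 7 10 32] [65 66 65]
top [ 1  8 16] [18 16 15]
top [-1  5 13] [33 19 16]
top [-4  2  7] [31 20 17]
top [-2 -2 10] [33 18 14]
top [-4 -5  7] [34 24 20]
top [  9 -11  37] [43 41 40]
top [ 10 -15  41] [73 74 74]
top [  1 -16  20] [17 20 22]
top [  6 -21  33] [24 26 25]
top [ 5 17 35] [40 43 45]
top [ 8 13 42] [86 89 86]
top [ 8 10 41] [87 90 87]
top [ 3  7 31] [ 8 12  7]
top [-5  5 13] [34 23 14]
top [-10   3   2] [37 25 21]
top [-8 -1  7] [31 21 14]
top [-8 -5  7] [26 23 19]
top [  7 -11  43] [58 59 56]
top [  4 -17  36] [20 23 23]
top [  6 -21  42] [28 29 27]
top [ 3 21 39] [69 66 58]
top [ 4 17 41] [63 68 67]
top [ 2  7 38] [23 17 17]
top [-15   7  -1] [56 46 33]
top [-11   3   8] [57 46 34]
top [-12  -1   5] [57 43 31]
top [  4 -11  43] [70 72 70]
top [  1 -21  39] [30 32 33]
top [ -4 -23  27] [57 50 34]
top [ 1  7 44] [30 26 18]
top [ -7 -23  30] [55 48 39]
top [-3  7 43] [30 30 25]
top [-7  7 42] [31 30 21]
scene [-10 -16  41] [68 57 52]
```

Run:
```python
from h import *
from fit import frame
F=frame(.0727);k=np.array((.5774,.159,.138))+F@[-.0005,0,-.0048]
n="scene";p,d=get_image(n);L=(cloud(n,d)-k)@F*1e3
for v in range(184,212,2):
    print(v,[ (u,)+tuple(L[v,u].round(0).astype(int)) for u in range(234,256,4)])
for n in("scene","top"):
    c=camera_params(n)
    for z in(-16,22):
        for y in(-10,10):
            X=R.from_rotvec(c['attitude']).inv().apply(k+F@(np.array([0,y,z])/1e3)-c['xyz']);print(n,z,y,(c['fx']*X[0]/X[2]+c['cx']).round(1),(c['fy']*X[1]/X[2]+c['cy']).round(1))
s=manip.read_state();print(s['ee_pos'],s['q'].round(3))
```

```text
184 [(234, np.int64(16), np.int64(-36), np.int64(180)), (238, np.int64(40), np.int64(59), np.int64(-26)), (242, np.int64(45), np.int64(47), np.int64(-28)), (246, np.int64(51), np.int64(35), np.int64(-28)), (250, np.int64(57), np.int64(23), np.int64(-27)), (254, np.int64(62), np.int64(8), np.int64(-22))]
186 [(234, np.int64(11), np.int64(-38), np.int64(177)), (238, np.int64(18), np.int64(-35), np.int64(151)), (242, np.int64(40), np.int64(44), np.int64(-27)), (246, np.int64(46), np.int64(34), np.int64(-32)), (250, np.int64(51), np.int64(21), np.int64(-31)), (254, np.int64(56), np.int64(5), np.int64(-24))]
188 [(234, np.int64(6), np.int64(-40), np.int64(177)), (238, np.int64(14), np.int64(-36), np.int64(148)), (242, np.int64(34), np.int64(42), np.int64(-30)), (246, np.int64(40), np.int64(29), np.int64(-29)), (250, np.int64(45), np.int64(15), np.int64(-25)), (254, np.int64(51), np.int64(3), np.int64(-25))]
190 [(234, np.int64(2), np.int64(-41), np.int64(172)), (238, np.int64(9), np.int64(-38), np.int64(145)), (242, np.int64(28), np.int64(36), np.int64(-26)), (246, np.int64(34), np.int64(
[... 2788 characters left out ...]
-28)), (250, np.int64(-11), np.int64(-18), np.int64(-26)), (254, np.int64(-5), np.int64(-29), np.int64(-27))]
210 [(234, np.int64(-39), np.int64(30), np.int64(-31)), (238, np.int64(-34), np.int64(17), np.int64(-30)), (242, np.int64(-28), np.int64(4), np.int64(-28)), (246, np.int64(-22), np.int64(-11), np.int64(-21)), (250, np.int64(-17), np.int64(-21), np.int64(-25)), (254, np.int64(-11), np.int64(-31), np.int64(-30))]
scene -16 -10 248.6 203.1
scene -16 10 243.4 200.5
scene 22 -10 244.2 200.0
scene 22 10 238.9 197.3
top -16 -10 249.7 203.4
top -16 10 244.1 203.6
top 22 -10 249.2 207.6
top 22 10 243.5 207.9
[0.5821852  0.15809217 0.12908665] [-0.926  0.213  0.47   2.308  0.762  0.174  0.43 ]
```

Call:
{"name": "play_rows", "arguments": {"offset": [[0,0,0],[0,0,0],[0,0,0],[0,0,4],[0,0,8],[0,0,12],[0,0,12]], "rot": [[0,0,0],[0,0,0],[0,0,0],[0,0,0],[0,0,0],[0,0,0],[0,0,0]], "claw": [0.65,0.65,0.65,0.65,0.65,0.65,0.65]}}

```text
time: 4.1
ee_pos: [0.5886, 0.1584, 0.1186]
tool_rot: [-0.094, 2.582, 0.028]
ft_force: [-0.6, -0.7, -0.7]
width: 0.0555
finger_force: 0.0
```

```bash
cat > fing.py <<'E'
# finger-front-face points (grey, 10<z<60) seen by the top camera, in knob frame mm
import sys
from h import *
from go import F,knob
c=sys.argv[1]
p,d=get_image("top");L=(cloud("top",d)-knob(c))@F*1e3
sat=p.max(2).astype(int)-p.min(2)
m=(sat<10)&(abs(L[...,1])<75)&(abs(L[...,0])<45)&(L[...,2]>-25)&(L[...,2]<60)
A=L[m];A=A[A[:,2].argsort()][:14];print(A.round(0).astype(int).tolist())
E
python3 fing.py l 0 0 -5
python3 - <<'E'
from h import *
c=camera_params("top");X=R.from_rotvec(c['attitude']).inv().apply(np.array([0,0,0.])-c['xyz']);print(c['fx']*X[0]/X[2]+c['cx'],c['fy']*X[1]/X[2]+c['cy'])
E
```

```text
l [0.5822 0.1593 0.1294] shift [ -0.4   1.4 -12.5] turn [ 0.001 -0.    -0.001]
t 4.1 q [-0.83  0.24  0.37  2.3   0.9   0.17  0.29] in knob frame [ -0.4  -1.4 -17.5] w 0.0555
[[-33, -8, -24], [6, -31, 14], [3, -41, 19], [7, 29, 20], [8, -34, 21], [1, 39, 23], [2, -41, 25], [9, 32, 25], [6, 35, 25], [6, 32, 25], [3, -38, 27], [8, -31, 29], [4, 35, 30], [9, -38, 31]]
286.97824453644444 369.90152177610946
```

Call:
{"name": "play_rows", "arguments": {"offset": [[0,1,4],[0,1,8],[0,1,12],[0,1,15],[0,1,15]], "rot": [[0,0,0],[0,0,0],[0,0,0],[0,0,0],[0,0,0]], "claw": [0.65,0.65,0.65,0.65,0.65]}}

```text
time: 4.65
ee_pos: [0.5964, 0.16, 0.1061]
tool_rot: [-0.094, 2.582, 0.028]
ft_force: [-0.3, -0.4, 0.6]
width: 0.0556
finger_force: 0.0
```

```bash
python3 fing.py l 0 0 -5
```

```text
l [0.5822 0.1593 0.1294] shift [ -0.3   0.4 -27.3] turn [ 0.001  0.    -0.001]
t 4.65 q [-0.73  0.27  0.26  2.29  1.08  0.17  0.12] in knob frame [ -0.3  -0.4 -32.3] w 0.0556
[[-28, -2, -22], [0, -36, -7], [7, -34, -1], [8, -30, 2], [7, 33, 10], [7, 36, 10], [11, 33, 10], [4, 40, 11], [11, 29, 12], [4, -41, 12], [5, -37, 13], [5, 36, 15], [7, -34, 18], [8, -31, 19]]
```

Call:
{"name": "play_rows", "arguments": {"offset": [[0,0,4],[0,0,8],[0,0,8],[0,0,8],[0,0,8],[0,0,8],[0,0,8],[0,0,8]], "rot": [[0,0,0],[0,0,0],[0,0,0],[0,0,0],[0,0,0],[0,0,0],[0,0,0],[0,0,0]], "claw": [0.65,0.65,0.65,0.2,0.2,0.2,0.2,0.2]}}

```text
time: 5.5
ee_pos: [0.6001, 0.1637, 0.1002]
tool_rot: [-0.099, 2.58, 0.034]
ft_force: [-11.7, 10.3, 10.1]
width: 0.0236
finger_force: 58.0
```

```bash
python3 fing.py l 0 0 -5
```

```text
l [0.5822 0.1593 0.1294] shift [ -0.1  -2.8 -34.5] turn [0.006 0.001 0.002]
t 5.5 q [-0.68  0.29  0.22  2.28  1.17  0.16  0.03] in knob frame [ -0.    3.1 -39.5] w 0.0236
[[-24, 16, -23], [-17, 59, -22], [6, -12, -14], [9, 17, -11], [3, -19, -11], [2, -15, -5], [7, 16, -5], [7, -16, -3], [11, -16, -2], [2, 27, -2], [6, 23, -1], [8, -12, 0], [11, 19, 3], [8, 26, 4]]
```

Call:
{"name": "play_rows", "arguments": {"offset": [[0,1,0],[0,2,0],[0,3,0],[0,3,-1],[0,3,-2],[0,3,-3],[0,3,-4],[0,3,-4]], "rot": [[0,0,0],[0,0,0],[0,0,0],[0,0.01,0],[0,0.02,0],[0,0.03,0],[0,0.03,0],[0,0.03,0]], "claw": [0.2,0.2,0.2,0.2,0.2,0.2,0.2,0.2]}}

```text
time: 6.35
ee_pos: [0.5982, 0.1636, 0.103]
tool_rot: [-0.095, 2.611, 0.028]
ft_force: [0.2, 1.6, -1.4]
width: 0.0236
finger_force: 59.0
```

```bash
cat > st.py <<'E'
import sys
from go import *
s=manip.read_state();print('force kf',(s['ft_force']@F).round(1),'tau',(s['torque']@F).round(2),s['finger_force'])
E
python3 st.py l 0 0 -39
```

```text
l [0.6001 0.1607 0.1006] shift [-0.2 -3.1  2.9] turn [ 0.002 -0.029 -0.   ]
t 6.35 q [-0.58  0.28  0.1   2.25  0.97  0.22  0.24] in knob frame [ -0.1   3.1 -36.1] w 0.0236
force kf [-0.5  1.5 -1.4] tau [0.61 0.57 0.14] 59.00686775275972
```

Call:
{"name": "play_rows", "arguments": {"offset": [[0,0,-1],[0,0,-2],[0,0,-3],[0,0,-4],[0,0,-4]], "rot": [[0,0.01,0],[0,0.015,0],[0,0.02,0],[0,0.03,0],[0,0.03,0]], "claw": [0.2,0.2,0.2,0.2,0.2]}}

```text
time: 6.85
ee_pos: [0.5961, 0.1633, 0.1044]
tool_rot: [-0.097, 2.644, 0.026]
ft_force: [29.8, 9.1, -45.0]
width: 0.0233
finger_force: 64.1
```

```bash
python3 st.py l 0 0 -39
```

```text
l [0.6001 0.1607 0.1006] shift [-1.6 -2.9  5.2] turn [ 0.001 -0.062  0.   ]
t 6.85 q [-0.48  0.27  0.    2.23  0.82  0.26  0.4 ] in knob frame [ -1.3   2.9 -33.8] w 0.0233
force kf [  1.9   6.9 -54.2] tau [ 1.23 -0.47 -0.05] 64.09351882757619
```

Left clasp holds (54 N at the stop). Lower, release, retract.

Call:
{"name": "play_rows", "arguments": {"offset": [[0,0,2],[0,0,4],[0,0,6],[0,0,7.5],[0,0,7.5],[0,0,7.5],[0,0,7.5],[0,0,-12],[0,0,-40],[0,0,-70]], "rot": [[0,-0.02,0],[0,-0.04,0],[0,-0.05,0],[0,-0.06,0],[0,-0.06,0],[0,-0.06,0],[0,-0.06,0],[0,-0.06,0],[0,-0.06,0],[0,-0.06,0]], "claw": [0.2,0.2,0.2,0.2,0.5,0.65,0.65,0.65,0.65,0.65]}}

```text
time: 7.85
ee_pos: [0.562, 0.1605, 0.1678]
tool_rot: [-0.094, 2.583, 0.028]
ft_force: [1.0, -0.8, 0.7]
width: 0.0557
finger_force: 0.0
```

```bash
python3 st.py l 0 0 -39 m 0 3 40 m 0 3 -40
```

```text
l [0.6001 0.1607 0.1006] shift [ 3.2 -2.6 77.2] turn [ 0.001 -0.002 -0.   ]
m [ 0.5708 -0.0224  0.1676] shift [   3.9 -183.    -2.3] turn [ 0.001 -0.002 -0.   ]
m [ 0.613  -0.0193  0.0997] shift [   3.8 -183.1   77.7] turn [ 0.001 -0.002 -0.   ]
t 7.85 q [-0.53  0.1  -0.01  2.29  0.79  0.34  0.41] in knob frame [ 3.4  2.6 38.2] w 0.0557
force kf [ 1.2 -0.9  0.1] tau [-0.07  0.55 -0.01] 0.0
```

Call:
{"name": "play_rows", "arguments": {"offset": [[1,-40,0],[2,-85,0],[3,-130,0],[4,-165,0],[4,-183,10],[4,-183,35],[4,-183,55],[4,-183,70],[4,-183,76],[4,-183,76],[4,-183,76]], "rot": [[0,0,0],[0,0,0],[0,0,0],[0,0,0],[0,0,0],[0,0,0],[0,0,0],[0,0,0],[0,0,0],[0,0,0],[0,0,0]], "claw": [0.65,0.65,0.65,0.65,0.65,0.65,0.65,0.65,0.65,0.65,0.65]}}

```text
time: 8.95
ee_pos: [0.6133, -0.0194, 0.1003]
tool_rot: [-0.092, 2.581, 0.03]
ft_force: [-0.2, -0.6, -0.2]
width: 0.0557
finger_force: 0.0
```

```bash
python3 st.py m 0 3 -40; python3 fing.py m 0 0 0 | tail -1
```

```text
m [ 0.613  -0.0193  0.0997] shift [0.5 0.1 0.3] turn [ 0.002  0.    -0.002]
t 8.95 q [ 0.44  0.31 -0.58  2.26  1.3   0.17  0.33] in knob frame [  0.5   2.9 -39.7] w 0.0557
force kf [-0.4 -0.6 -0.1] tau [-0.    0.54 -0.04] 0.0
[[7, -28, -10], [3, -35, -9], [8, 36, -6], [9, -31, -4], [10, 33, -1], [7, -31, 1], [3, -38, 1], [9, -27, 3], [9, 40, 5], [9, 33, 6], [6, 40, 7], [6, -34, 8], [8, -27, 10], [8, -30, 11]]
```

Call:
{"name": "play_rows", "arguments": {"offset": [[0,0,0],[0,0,0],[0,0,0],[0,0,0],[0,0,0]], "rot": [[0,0,0],[0,0,0],[0,0,0],[0,0,0],[0,0,0]], "claw": [0.2,0.2,0.2,0.2,0.2]}}

```text
time: 9.5
ee_pos: [0.6126, -0.0209, 0.1014]
tool_rot: [-0.091, 2.582, 0.024]
ft_force: [-1.8, -7.7, 1.6]
width: 0.0233
finger_force: 58.5
```

```bash
python3 st.py m 0 3 -40
```

```text
m [ 0.613  -0.0193  0.0997] shift [0.4 1.6 1.7] turn [-0.003 -0.    -0.001]
t 9.5 q [ 0.44  0.31 -0.57  2.26  1.29  0.17  0.34] in knob frame [  0.4   1.4 -38.3] w 0.0233
force kf [-1.2 -7.5  2.6] tau [-1.62  0.97 -0.  ] 58.541507935733534
```

Call:
{"name": "play_rows", "arguments": {"offset": [[0,-1,0],[0,-2,-1],[0,-2,-2],[0,-2,-3],[0,-2,-4],[0,-2,-5],[0,-2,-6],[0,-2,-7],[0,-2,-7]], "rot": [[0,0,0],[0,0.01,0],[0,0.02,0],[0,0.03,0],[0,0.035,0],[0,0.045,0],[0,0.055,0],[0,0.06,0],[0,0.06,0]], "claw": [0.2,0.2,0.2,0.2,0.2,0.2,0.2,0.2,0.2]}}

```text
time: 10.4
ee_pos: [0.6092, -0.0212, 0.107]
tool_rot: [-0.096, 2.641, 0.026]
ft_force: [-0.3, 0.8, -2.3]
width: 0.0234
finger_force: 59.0
```

```bash
python3 st.py m 0 3 -40
```

```text
m [ 0.613  -0.0193  0.0997] shift [0.  1.6 8.3] turn [ 0.001 -0.06  -0.   ]
t 10.4 q [ 0.6   0.34 -0.76  2.21  0.95  0.28  0.7 ] in knob frame [  0.5   1.4 -31.8] w 0.0234
force kf [-1.4  0.8 -1.8] tau [ 0.16  0.97 -0.07] 59.034042314160615
```

Call:
{"name": "play_rows", "arguments": {"offset": [[0,0,-1],[0,0,-2],[0,0,-3],[0,0,-4],[0,0,-4]], "rot": [[0,0.01,0],[0,0.02,0],[0,0.03,0],[0,0.035,0],[0,0.035,0]], "claw": [0.2,0.2,0.2,0.2,0.2]}}

```text
time: 10.9
ee_pos: [0.6074, -0.0213, 0.1104]
tool_rot: [-0.097, 2.677, 0.025]
ft_force: [-2.3, 3.2, -2.3]
width: 0.0234
finger_force: 59.3
```

```bash
python3 st.py m 0 3 -40
```

```text
m [ 0.613  -0.0193  0.0997] shift [-0.4  1.6 12.1] turn [ 0.001 -0.095 -0.001]
t 10.9 q [ 0.66  0.35 -0.83  2.18  0.86  0.35  0.8 ] in knob frame [  0.7   1.4 -27.9] w 0.0234
force kf [-3.   3.3 -0.9] tau [ 0.49  1.19 -0.09] 59.27619294205215
```

The middle lid lifts freely: its clasp is open. Let it down, release, retract.

Call:
{"name": "play_rows", "arguments": {"offset": [[0,0,2],[0,0,4],[0,0,6],[0,0,8],[0,0,10],[0,0,11],[0,0,11],[0,0,11],[0,0,11],[0,0,-10],[0,0,-35],[0,0,-35]], "rot": [[0,-0.02,0],[0,-0.035,0],[0,-0.055,0],[0,-0.075,0],[0,-0.09,0],[0,-0.095,0],[0,-0.095,0],[0,-0.095,0],[0,-0.095,0],[0,-0.095,0],[0,-0.095,0],[0,-0.095,0]], "claw": [0.2,0.2,0.2,0.2,0.2,0.2,0.5,0.65,0.65,0.65,0.65,0.0]}}

```text
time: 12.1
ee_pos: [0.5919, -0.0236, 0.1437]
tool_rot: [-0.091, 2.58, 0.028]
ft_force: [0.5, -0.6, -0.7]
width: 0.0423
finger_force: 0.0
```

```bash
python3 st.py m -63 1.5 10 m -63 1.5 -30
```

```text
m [ 0.5334 -0.0266  0.1088] shift [68.2  1.1 -1.5] turn [-0.     0.002 -0.002]
m [ 0.5546 -0.0251  0.0748] shift [68.3  1.1 38.5] turn [-0.     0.002 -0.002]
t 12.1 q [ 0.7   0.24 -0.84  2.26  0.87  0.23  0.76] in knob frame [5.2 0.3 8.6] w 0.0423
force kf [ 0.  -0.7 -0.8] tau [-0.02  0.56 -0.01] 0.0
```

Call:
{"name": "play_rows", "arguments": {"offset": [[10,1,-10],[35,1,-5],[60,1,0],[68,1,0],[68,1,10],[68,1,20],[68,1,30],[68,1,30]], "rot": [[0,0,0],[0,0,0],[0,0,0],[0,0,0],[0,0,0],[0,0,0],[0,0,0],[0,0,0]], "claw": [0,0,0,0,0,0,0,0]}}

```text
time: 12.9
ee_pos: [0.5503, -0.0242, 0.0791]
tool_rot: [-0.093, 2.583, 0.031]
ft_force: [-0.7, -0.2, 0.2]
width: 0.0002
finger_force: 0.0
```

```bash
python3 st.py m -63 1.5 -44;  python3 fing.py m 0 0 0 | tail -1
python3 - <<'E'
from h import *
p,d=get_image("scene");q,e=get_image("top")
a=cv2.resize(p[200:290,250:350,::-1],None,fx=5,fy=5,interpolation=cv2.INTER_CUBIC);b=cv2.resize(q[160:250,270:330,::-1],None,fx=5,fy=5,interpolation=cv2.INTER_CUBIC)
cv2.imwrite("pics/c3.png",np.hstack([a,b]))
E
```

```text
m [ 0.562  -0.0245  0.063 ] shift [-1.3 -1.3 19.8] turn [ 0.003 -0.001 -0.001]
t 12.9 q [ 0.74  0.34 -0.89  2.39  1.74  0.25 -0.08] in knob frame [-64.3   2.7 -24.2] w 0.0002
force kf [-0.5 -0.2  0.5] tau [ 0.04  0.59 -0.02] 0.0
[]
```

View pics/c3.png

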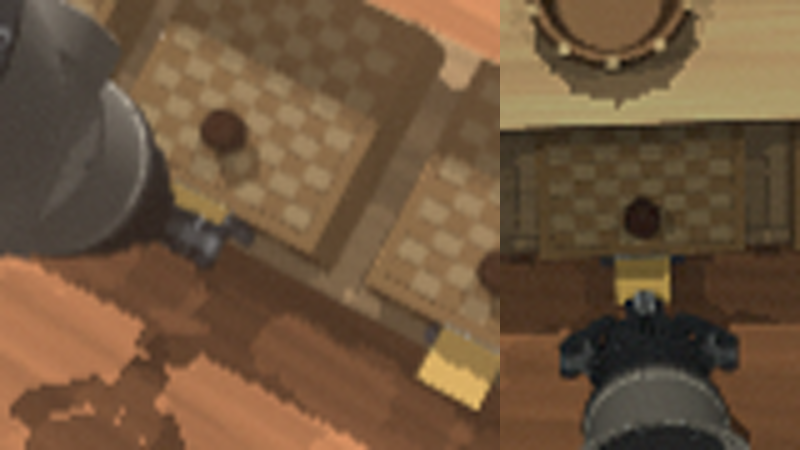

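The shut fingers (right half, (645,295)) stand just short of the middle plate (643,280), on its centre line. Descend.

Call:
{"name": "play_rows", "arguments": {"offset": [[0,-1,3],[0,-1,6],[0,-1,9],[0,-1,11],[0,-1,11]], "rot": [[0,0,0],[0,0,0],[0,0,0],[0,0,0],[0,0,0]], "claw": [0,0,0,0,0]}}

```text
time: 13.55
ee_pos: [0.5558, -0.0252, 0.0704]
tool_rot: [-0.093, 2.582, 0.029]
ft_force: [-1.5, -1.2, 0.7]
width: 0.0003
finger_force: 1.0
```

```bash
python3 st.py m -63 1.5 -44
```

```text
m [ 0.562  -0.0245  0.063 ] shift [-1.3  0.2  9.6] turn [ 0.001 -0.    -0.001]
t 13.55 q [ 0.75  0.38 -0.91  2.38  1.79  0.29 -0.11] in knob frame [-64.3   1.3 -34.4] w 0.0003
force kf [-1.  -1.1  1.5] tau [-0.21  0.77 -0.02] 0.9698093344923109
```

Just touching (1.5 N). Press on.

Call:
{"name": "play_rows", "arguments": {"offset": [[0,0,1],[0,0,2],[0,0,3],[0,0,4],[0,0,5],[0,0,6],[0,0,6]], "rot": [[0,0,0],[0,0,0],[0,0,0],[0,0,0],[0,0,0],[0,0,0],[0,0,0]], "claw": [0,0,0,0,0,0,0]}}

```text
time: 14.25
ee_pos: [0.5596, -0.0249, 0.0659]
tool_rot: [-0.094, 2.581, 0.029]
ft_force: [-0.5, 0.1, 0.7]
width: -0.0
finger_force: 0.0
```

```bash
python3 st.py m -63 1.5 -44
```

```text
m [ 0.562  -0.0245  0.063 ] shift [-0.5  0.2  3.7] turn [ 0.001  0.001 -0.001]
t 14.25 q [ 0.75  0.41 -0.91  2.38  1.82  0.3  -0.13] in knob frame [-63.5   1.3 -40.3] w -0.0
force kf [-0.1  0.1  0.9] tau [-0.01  0.61 -0.04] 0.0
```

Call:
{"name": "play_rows", "arguments": {"offset": [[0,0,1],[0,0,2],[0,0,3],[0,0,4],[0,0,4]], "rot": [[0,0,0],[0,0,0],[0,0,0],[0,0,0],[0,0,0]], "claw": [0,0,0,0,0]}}

```text
time: 14.75
ee_pos: [0.5612, -0.0248, 0.0626]
tool_rot: [-0.094, 2.581, 0.028]
ft_force: [-17.9, -2.1, 26.6]
width: 0.0001
finger_force: 15.6
```

```bash
python3 st.py m -63 1.5 -44
```

```text
m [ 0.562  -0.0245  0.063 ] shift [-0.8  0.2  0.1] turn [0.001 0.001 0.   ]
t 14.75 q [ 0.75  0.42 -0.92  2.37  1.84  0.32 -0.14] in knob frame [-63.8   1.3 -43.9] w 0.0001
force kf [-1.2 -0.8 32.1] tau [-0.24  0.72 -0.02] 15.580829372629523
```

Firm stop reached. Retract and measure the middle plate from depth.

Call:
{"name": "play_rows", "arguments": {"offset": [[0,0,-25],[0,0,-60],[0,-20,-95],[0,-65,-105],[-10,-110,-105],[-30,-150,-105],[-50,-180,-105],[-63,-185,-105]], "rot": [[0,0,0],[0,0,0],[0,0,0],[0,0,0],[0,0,0],[0,0,0],[0,0,0],[0,0,0]], "claw": [0,0,0,0,0.65,0.65,0.65,0.65]}}

```text
time: 15.55
ee_pos: [0.5451, -0.143, 0.1527]
tool_rot: [-0.091, 2.586, 0.023]
ft_force: [-0.1, 0.2, 0.7]
width: 0.0557
finger_force: 0.0
```

```bash
cat > padh.py <<'E'
from h import *
from go import F,knob
p,d=get_image("scene");C=cloud("scene",d)
for c in 'lmr':
    L=(C-knob(c))@F*1e3
    print(c,[(x,np.median(L[(abs(L[...,1])<15)&(abs(L[...,0]-x)<3)&(abs(L[...,2]+17)<16)][:,2]).round(1)) for x in(-30,-57,-63,-69)])
E
python3 padh.py r 0 2 30 r 0 2 -40; python3 st.py r 0 2 -40
```

```text
r [ 0.5891 -0.206   0.1591] shift [-36.9 -65.9  15.5] turn [-0.003 -0.005 -0.002]
r [ 0.6261 -0.2033  0.0997] shift [-37.2 -65.7  85.5] turn [-0.003 -0.005 -0.002]
t 15.55 q [ 1.34  0.3  -1.2   2.27  0.5   0.25  1.42] in knob frame [-36.7  68.   45.4] w 0.0557
l [(-30, np.float64(nan)), (-57, np.float64(nan)), (-63, np.float64(nan)), (-69, np.float64(nan))]
m [(-30, np.float64(nan)), (-57, np.float64(nan)), (-63, np.float64(nan)), (-69, np.float64(nan))]
r [(-30, np.float64(-26.0)), (-57, np.float64(-18.8)), (-63, np.float64(-20.7)), (-69, np.float64(-19.2))]
r [ 0.6261 -0.2033  0.0997] shift [-33.7 -61.1  86.3] turn [-0.005 -0.002  0.001]
t 15.6 q [ 1.35  0.3  -1.2   2.26  0.49  0.25  1.44] in knob frame [-33.6  63.5  46. ] w 0.0554
force kf [ 4.2 -7.8  1.2] tau [-0.4   0.34  0.02] 0.0
  return _methods._mean(a, axis=axis, dtype=dtype,
  ret = ret.dtype.type(ret / rcount)
```

Call:
{"name": "play_rows", "arguments": {"offset": [[-15,-25,0],[-30,-50,0],[-34,-61,0],[-34,-61,0],[-34,-61,0],[-34,-61,0]], "rot": [[0,0,0],[0,0,0],[0,0,0],[0,0,0],[0,0,0],[0,0,0]], "claw": [0.65,0.65,0.65,0.65,0.65,0.65]}}

```text
time: 16.2
ee_pos: [0.5781, -0.1997, 0.1703]
tool_rot: [-0.092, 2.587, 0.023]
ft_force: [-0.0, 0.1, 0.3]
width: 0.0553
finger_force: 0.0
```

```bash
python3 st.py r 0 2 30 r 0 2 -40; python3 -W ignore padh.py r 0 0 0|tail -3
```

```text
r [ 0.5891 -0.206   0.1591] shift [-3.1 -7.1 15.1] turn [-0.003 -0.005 -0.001]
r [ 0.6261 -0.2033  0.0997] shift [-3.5 -6.8 85.1] turn [-0.003 -0.005 -0.001]
t 16.2 q [ 1.39  0.39 -1.2   2.15  0.49  0.35  1.54] in knob frame [-3.1  9.1 45.1] w 0.0553
force kf [0.1 0.1 0.3] tau [ 0.    0.54 -0.01] 0.0
l [(-30, np.float64(nan)), (-57, np.float64(nan)), (-63, np.float64(nan)), (-69, np.float64(nan))]
m [(-30, np.float64(nan)), (-57, np.float64(nan)), (-63, np.float64(nan)), (-69, np.float64(nan))]
r [(-30, np.float64(-26.5)), (-57, np.float64(-20.1)), (-63, np.float64(-20.2)), (-69, np.float64(-18.9))]
```

Call:
{"name": "play_rows", "arguments": {"offset": [[-3,-7,20],[-3,-7,40],[-3,-7,58],[-3,-7,72],[-3,-7,80],[-3,-7,83],[-3,-7,83],[-3,-7,83]], "rot": [[0,-0.005,0],[0,-0.005,0],[0,-0.005,0],[0,-0.005,0],[0,-0.005,0],[0,-0.005,0],[0,-0.005,0],[0,-0.005,0]], "claw": [0.65,0.65,0.65,0.65,0.65,0.65,0.65,0.65]}}

```text
time: 17.05
ee_pos: [0.6252, -0.2046, 0.1021]
tool_rot: [-0.091, 2.581, 0.022]
ft_force: [0.4, 0.3, 0.3]
width: 0.0557
finger_force: 0.0
```

```bash
python3 st.py r 0 2 -39;python3 fing.py r 0 0 0|tail -1
```

```text
r [ 0.6256 -0.2034  0.1006] shift [0.4 1.2 1.5] turn [-0.004  0.001 -0.001]
t 17.05 q [ 1.03  0.47 -0.84  2.12  0.69  0.21  1.34] in knob frame [  0.4   0.8 -37.5] w 0.0557
force kf [0.5 0.2 0. ] tau [-0.01  0.61  0.01] 0.0
[[-21, 8, -24], [2, 35, -8], [6, 31, -8], [7, -33, -8], [8, -29, -5], [8, 35, -4], [5, -35, -2], [6, 39, 0], [-15, 4, 0], [-15, -7, 2], [7, 33, 3], [8, -27, 4], [8, -31, 4], [7, 29, 4]]
```

Call:
{"name": "play_rows", "arguments": {"offset": [[0,0,1],[0,0,1],[0,0,1],[0,0,1],[0,0,1],[0,0,1]], "rot": [[0,0,0],[0,0,0],[0,0,0],[0,0,0],[0,0,0],[0,0,0]], "claw": [0.65,0.2,0.2,0.2,0.2,0.2]}}

```text
time: 17.7
ee_pos: [0.6256, -0.2057, 0.1012]
tool_rot: [-0.089, 2.581, 0.021]
ft_force: [-7.1, -3.5, 9.1]
width: 0.0236
finger_force: 58.2
```

```bash
python3 st.py r 0 2 -39
```

```text
r [ 0.6256 -0.2034  0.1006] shift [0.2 2.3 0.5] turn [-0.005  0.001 -0.002]
t 17.7 q [ 1.03  0.47 -0.84  2.12  0.7   0.21  1.33] in knob frame [  0.2  -0.3 -38.4] w 0.0236
force kf [-1.4 -2.9 11.5] tau [-0.53  0.87  0.03] 58.15446637803689
```

Gripped. Tug the right lid.

Call:
{"name": "play_rows", "arguments": {"offset": [[0,-1,0],[0,-1,-1],[0,-1,-2],[0,-1,-3],[0,-1,-4],[0,-1,-5],[0,-1,-6],[0,-1,-6]], "rot": [[0,0,0],[0,0.01,0],[0,0.02,0],[0,0.025,0],[0,0.03,0],[0,0.035,0],[0,0.04,0],[0,0.04,0]], "claw": [0.2,0.2,0.2,0.2,0.2,0.2,0.2,0.2]}}

```text
time: 18.5
ee_pos: [0.6231, -0.2057, 0.1049]
tool_rot: [-0.091, 2.621, 0.024]
ft_force: [34.6, -3.0, -44.6]
width: 0.0231
finger_force: 63.8
```

```bash
python3 st.py r 0 2 -39
```

```text
r [ 0.6256 -0.2034  0.1006] shift [-0.1  2.2  5.1] turn [-0.002 -0.039 -0.003]
t 18.5 q [ 1.06  0.48 -0.89  2.09  0.67  0.29  1.37] in knob frame [  0.1  -0.2 -33.9] w 0.0231
force kf [  5.4  -5.5 -56. ] tau [-1.02 -1.01  0.11] 63.75290986848995
```

Right clasp holds. Lower, release, retract and swing clear for a check.

Call:
{"name": "play_rows", "arguments": {"offset": [[0,0,2],[0,0,4],[0,0,5.5],[0,0,5.5],[0,0,5.5],[0,0,5.5],[0,0,5.5],[0,0,-12],[0,0,-40],[0,0,-80],[0,0,-120],[0,0,-140]], "rot": [[0,-0.015,0],[0,-0.03,0],[0,-0.04,0],[0,-0.04,0],[0,-0.04,0],[0,-0.04,0],[0,-0.04,0],[0,-0.04,0],[0,-0.04,0],[0,-0.04,0],[0,-0.04,0],[0,-0.04,0]], "claw": [0.2,0.2,0.2,0.2,0.5,0.65,0.65,0.65,0.65,0.65,0.65,0.65]}}

```text
time: 19.7
ee_pos: [0.5602, -0.2134, 0.2092]
tool_rot: [-0.085, 2.589, 0.019]
ft_force: [-0.2, 0.1, -0.3]
width: 0.0556
finger_force: 0.0
```

Call:
{"name": "play_rows", "arguments": {"offset": [[20,0,-40],[50,0,-80],[80,0,-110],[100,0,-120],[100,0,-120]], "rot": [[0,0,0],[0,0,0],[0,0,0],[0,0,0],[0,0,0]], "claw": [0.65,0.65,0.65,0.65,0.65]}}

```text
time: 20.2
ee_pos: [0.4548, -0.225, 0.232]
tool_rot: [-0.082, 2.635, 0.004]
ft_force: [0.5, 1.0, -1.1]
width: 0.0552
finger_force: 0.0
```

```bash
python3 st.py r 0 2 -39; sed -i 's/p,d=get_image("scene");C=cloud("scene",d)/import sys;n=sys.argv[1]\np,d=get_image(n);C=cloud(n,d);cv2.imwrite(f"pics\/{n}_e.png",p[:,:,::-1])/; s/^from go/import sys;N=sys.argv[1];sys.argv[1]="r"\nfrom go/; s/n=sys.argv\[1\]/n=N/' padh.py; python3 -W ignore padh.py scene 0 0 0|tail -3; python3 -W ignore padh.py top 0 0 0|tail -3
```

```text
r [ 0.6256 -0.2034  0.1006] shift [-86.9  13.1 197.9] turn [-0.017 -0.054 -0.005]
t 20.2 q [ 1.36 -0.05 -0.8   2.23 -0.58  0.59  2.62] in knob frame [-76.2  -7.2 163.5] w 0.0552
force kf [-0.1  1.  -1.3] tau [0.05 0.49 0.03] 0.0
l [(-30, np.float64(nan)), (-57, np.float64(nan)), (-63, np.float64(nan)), (-69, np.float64(nan))]
m [(-30, np.float64(nan)), (-57, np.float64(nan)), (-63, np.float64(nan)), (-69, np.float64(nan))]
r [(-30, np.float64(-25.2)), (-57, np.float64(nan)), (-63, np.float64(nan)), (-69, np.float64(nan))]
l [(-30, np.float64(-29.0)), (-57, np.float64(-20.4)), (-63, np.float64(-24.7)), (-69, np.float64(-23.2))]
m [(-30, np.float64(-25.1)), (-57, np.float64(-20.5)), (-63, np.float64(-22.8)), (-69, np.float64(-21.0))]
r [(-30, np.float64(-26.0)), (-57, np.float64(-22.5)), (-63, np.float64(-19.0)), (-69, np.float64(-17.2))]
```

View pics/scene_e.png

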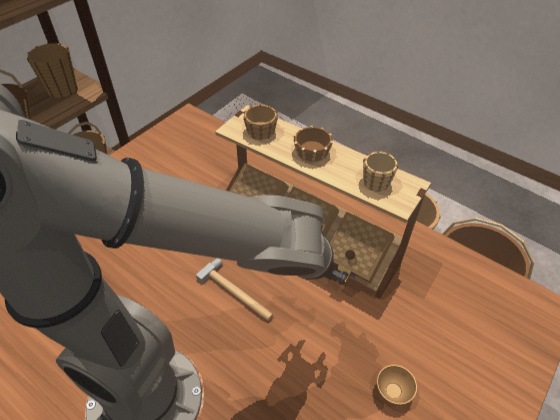

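View pics/top_e.png

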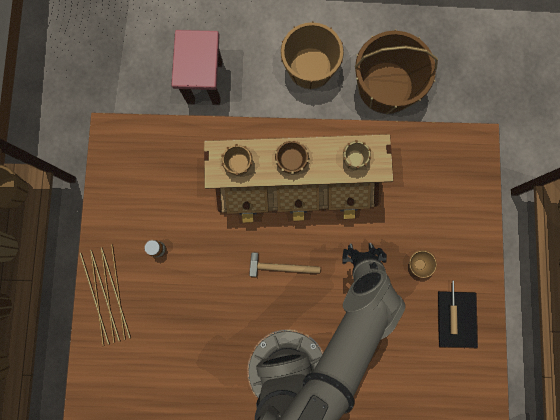

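Both views show the lids shut, the mallet, jar and bowl where they were, and the arm clear. The middle plate now reads about −21 mm against the knob centre (snapped is −19, it stood about −13), the same as the other two.

```bash
python3 -c "
from bench import manip
print(manip.hand_in())"
```

```text
the job is handed in; nothing more can be done
None
```

I tugged the lids left to right: the left and right clasps held, and the middle lid lifted, so I let it down and pressed its clasp to the stop; in the last pictures all three cases were shut and clasped and nothing around the stand had moved; handed in at about 20 s of the 58 s allowed.

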